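# Park the cast and the denture under the dust hood

### The arm

A 6-joint arm with a two-finger parallel gripper is mounted at the origin on a cart in front of the work surface, level with it; the furniture and walls round the work are solid. World frame = base frame: x ahead of the robot, y to its left, z up, the work surface at z = 0. Lengths are in m, angles in degrees, forces in N, time in s.
With the tool pointing down it reaches from about 0.3 to 1 m from the base axis. Payload 5.1 kg.
Tool frame: the origin (TCP) lies at the very end of the fingers, on their centre line; the grasp point (between the pads) lies 19 mm behind it (bot.tcp_to_grasp is the distance from the TCP to the grasp point, in m); z points along the fingers, y is the line along which they close (so a half turn about z gives the same grasp; the last joint's range is limited). The gripper opens to 95 mm and grips with 3 to 60 N. Pads are 20 mm wide; open, the fingers measure 119 mm over their backs; the gripper's body (75 mm by 180 mm) begins 59 mm behind the grasp point.
Start: joints at [-72.112, 7.093, 94.555, -0, 78.352, -4.733], TCP at [0.25, -0.6, 0.215] pointing down, gripper open.
Joint ranges: [-149.61, 149.61], [-58.7, 133.49], [1.44, 155.28], [-77.14, 257.14], [18.33, 153.61], [-166.67, 166.67]. Speed limits (degrees/s): [147.25, 147.25, 180, 180, 180, 180].

### API

Orientations are given as a 3x3 rotation matrix whose columns are the frame's x, y, z axes.
In Python, from rig import bot, imaging, monitor, workorder gives the robot as it stands (bot), with the cameras (imaging), the readings (monitor) and the job (workorder).
- The arm moves only by the shell command python3 jog.py 'ROWS' [FORCE]. ROWS is a JSON list of rows, 1 to 10 of them, each of 5 numbers: the finger opening in m, then dx, dy, dz in m, then a turn about the tool's z in degrees; each row is the pose to reach, as a shift and turn from the pose commanded when the command began, along the tool's axes at that moment; what a row does not reach only later rows make up. A row lasts 1/12 s, in which the tool goes at most 0.0417 m and 7.16 degrees, less where a joint would pass 70% of its speed; a pose out of reach is approached as far as the arm can. The fingers move at their own pace and stop on an object; FORCE is the grip in N (left out, the last holds). Time passes only in rows, so rows that do not move let the fingers close. It prints the time, the measured TCP pose, the force, the opening and the grip force at its end.
- monitor.observe(): the state, without advancing time (a new reading comes with each control period).
- imaging.camera(name): name is "scene" or "top" or "wrist"; returns the picture (420x560x3 uint8, red, green, blue); there is no depth.
- imaging.camera_info(name): a dict with "mtx" (3x3 intrinsics, pixels), "camera_from_world" (4x4, takes a point from world to camera coordinates); the wrist camera has in their place "mount" (4x4, takes a point from camera to tool coordinates, whose origin is the TCP and whose axes are the flange's). Camera axes: x right, y down, z forward; pixel columns grow to the right and rows downward; lengths in m; the calibration is good to about 2 mm. The wrist camera is an equidistant fisheye: a pixel r from the principal point sees the ray r / f radians off the axis. A picture is of the moment at which its call begins: read the wrist's pose just before it. camera_info takes no time and is no camera call.
- workorder.finish_job(): hands the job in; it is judged then, once.
The state is a dict: "time_s": time; "joint_positions": joint angles; "qvel": joint speeds; "effort": joint torques, N m; "tool_pos": TCP position; "eef_rot": TCP orientation; "wrist_force": force on the tool from outside, world axes, zero at the start; "moment": the same for the moment, N m; "opening": finger opening in m; "grasp_force": force on a finger pad.
Only numpy, scipy, OpenCV 4.12 (cv2) and the standard library are available. Lean on these libraries where they do the work, as an engineer would, in place of code of your own. Each camera call takes 0.05 s, during which the arm holds its last target. There are 200 camera calls.

### The job

Park both carriers under the slotted dust hood: the one with the stone cast in the left bay and the one with the denture in the right bay (left and right as seen from the robot). Each has to go in through the open middle lane with its stem in the roof slot, across the aisle at the back and then forward to the front end of its bay's slot, and be left standing flat on the bench there. Keep the carriers upright and leave the other things on the bench undisturbed.

Things in the scene. Friction and masses are not known exactly. Their poses are not given: they have to be found in the camera images.
- hood: dust hood, grey sheet-metal walls, dark steel roof, no floor, fixed; 172 (x) x 280 (y) x 62 mm, plus a 3 mm high foot flange out to y = +-152. Origin: its middle on the bench; x from the open front to the back, y left, z up; yaw within 0.22 rad. In its frame the front is at x = -84, the inside of the back wall at +84, of the side walls at y = +-136. Roof: underside 58, top 62 mm above the bench.
- hood_mouth (a point): middle of the open mouth, on the bench, hood frame (-84, 0, 0) mm. Two dividers (|y| 44 to 48, x -84 to 0) make three lanes 88 mm wide, centred at y = -92, 0, +92; only the middle one is open in front. The aisle behind them (x 0 to 84) joins all three. A carrier goes in squared to the hood, within about 0.1 rad.
- slot_cross (a point): point where the middle slot meets the cross slot, on the roof's top, hood frame (42, 0, 62) mm. The slot in the roof is 15 mm wide and E-shaped: the middle leg runs at y = 0 from the open front edge back to the cross slot; the cross slot runs at x = 42 from y = -99.5 to +99.5; the outer legs run at y = +-92 from the cross slot forward to a closed end at x = -47.5.
- left_bay (a point): bench point where the cast carrier's origin shall come to stand: hood frame (-40, +92, 0) mm, axes as the hood's. The stem stops on the slot's end at x = -43.5. The bay is closed in front by a sill 22 mm high (x -84 to -80).
- right_bay (a point): bench point where the denture carrier's origin shall come to stand: hood frame (-40, -92, 0) mm, otherwise as the left bay
- cast_carrier: loose carrier: steel plate 68 (its x) x 76 (its y) x 6 mm with a blue-white stone jaw cast fixed on it (top 47 mm above the underside). Origin: centre of the plate's underside, z up; start yaw within 0.7 rad. 0.25 to 0.45 kg, centre of mass near the stem. One carrier stands just in front of the hood's mouth and blocks it, the other to the left or right.
- cast_carrier_grip (a point): grip point of the cast carrier, 102 mm above the plate's underside on the stem's axis, in the middle of a black flat blade: 28 mm along the carrier's x, 10 mm thick along its y, from 84 to 118 mm above the underside. Below it a round stem, 8 mm thick (a collar of 14 mm at 80 to 84 mm), runs down to the plate's centre.
- denture_carrier: loose carrier, the same plate, stem and axes as the cast carrier, but with a pink denture with white teeth fixed on it (top 26 mm above the underside). Either end of a plate may lead into the hood.
- denture_carrier_grip (a point): grip point of the denture carrier, 102 mm above the plate's underside on the stem's axis, in the middle of a black flat blade: 28 mm along the carrier's x, 10 mm thick along its y, from 84 to 118 mm above the underside. Below it a round stem, 8 mm thick (a collar of 14 mm at 80 to 84 mm), runs down to the plate's centre.
- rubber_bowl: green rubber bowl, 108 mm across, 89 high, loose bystander, at the side without a carrier; origin under its centre
- jar_vaseline: small jar with a blue lid, 48 mm across, 40 high, loose bystander left of the mouth; origin under its centre
- felt_cone: off-white felt cone standing up, 29 mm across, 48 high, loose bystander right of the mouth; origin under its centre
- bottle_drops: brown dropper bottle, 29 mm across, 78 high, loose bystander left of the hood; origin under its centre
- dappen_1: small glass dish, 33 mm across, 24 high, loose bystander right of the hood; origin under its centre

How it is judged:
By the outcome, as a careful person would: the job done as asked, in the order asked, and still so for the second after the job is handed in, with the robot touching nothing.
It also fails if it takes over 72 s, if anything falls off the work surface, if the arm or the gripper's body presses on something with over 40 N, if the wrist force passes 120 N, or if a joint passes its speed limit or range.

## Working session

There is one attempt and no reset: what is moved stays moved. The work goes in short steps, Python scripts to look and compute and a shell command to move; the robot and the scene stay as the last step left them, time stands still between calls to the robot, and variables do not carry over. Pictures are saved under pics/ and viewed, at most 10 in all, crops included, and the job is handed in when it is done.

```bash
ls; mkdir -p pics
python3 - <<'E'
from rig import bot, imaging, monitor, workorder
import cv2,numpy as np
for n in("scene","top"):
    cv2.imwrite(f"pics/{n}0.png",imaging.camera(n)[:,:,::-1])
    i=imaging.camera_info(n);print(n,i["mtx"],i["camera_from_world"])
print(imaging.camera_info("wrist"))
o=monitor.observe();print(o["tool_pos"],o["eef_rot"],o["time_s"],bot.tcp_to_grasp)
E
```

```text
jog.py
pics
rig.py
scene [[407.94924198   0.         279.61043284]
 [  0.         407.94924198 208.3811112 ]
 [  0.           0.           1.        ]] [[-0.57682773 -0.81653876  0.0231133   0.30745373]
 [-0.40153068  0.25878558 -0.87852327  0.29840307]
 [ 0.71136691 -0.51603729 -0.47714006  0.6490603 ]
 [ 0.          0.          0.          1.        ]]
top [[521.86781872   0.         280.00514651]
 [  0.         521.86781872 214.57191473]
 [  0.           0.           1.        ]] [[ 2.63910729e-02 -9.99651581e-01 -4.77703835e-04 -4.96031785e-03]
 [-9.95509205e-01 -2.62382479e-02 -9.09559129e-02  5.53767502e-01]
 [ 9.09116880e-02  2.87598269e-03 -9.95854806e-01  1.25196644e+00]
 [ 0.00000000e+00  0.00000000e+00  0.00000000e+00  1.00000000e+00]]
{'mtx': array([[325.1922621 ,   0.        , 276.10710793],
       [  0.        , 325.1922621 , 211.3721533 ],
       [  0.        ,   0.        ,   1.        ]]), 'mount': array([[ 4.02681781e-04, -9.61674116e-01, -2.74194697e-01,
         7.66082361e-02],
       [ 9.99999752e-01,  2.28598661e-04,  6.66840997e-04,
        -1.14988765e-04],
       [-5.78603185e-04, -2.74194897e-01,  9.61673969e-01,
        -1.71154439e-01],
       [ 0.00000000e+00,  0.00000000e+00,  0.00000000e+00,
         1.00000000e+00]])}
[ 0.24980535 -0.59944368  0.21348344] [[ 9.23073137e-01  3.84624055e-01 -5.65417028e-04]
 [ 3.84624423e-01 -9.23071300e-01  1.85148454e-03]
 [ 1.90205261e-04 -1.92652884e-03 -9.99998126e-01]] 0.1 0.0188
```

View pics/top0.png

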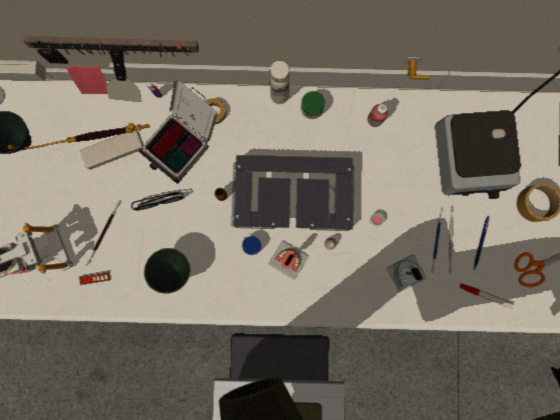

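View pics/scene0.png

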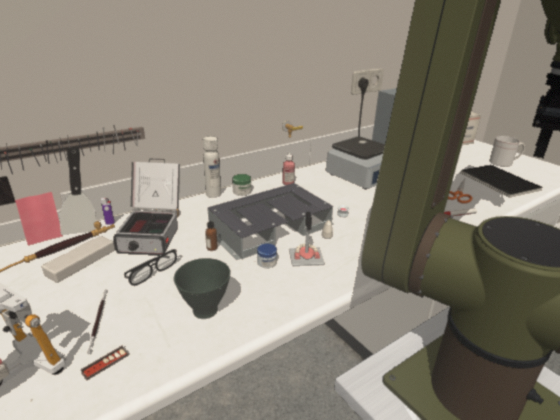

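The top view shows the hood centred near (296,193). The denture carrier blocks the mouth at (290,258), the cast carrier is at right (408,272), the bowl is at (167,270), the jar at (251,244) and the cone at (330,242). The scene view agrees. Next I take coarse positions from the top camera.

```bash
cat > h.py <<'E'
import numpy as np,cv2
from rig import bot, imaging, monitor, workorder
def ray_top(uv,n="top"):
    i=imaging.camera_info(n);T=np.linalg.inv(i["camera_from_world"])
    uv=np.atleast_2d(np.array(uv,float));d=np.c_[uv,np.ones(len(uv))]@np.linalg.inv(i["mtx"]).T@T[:3,:3].T
    return T[:3,3],d
def ray_wrist(uv,pos,R):
    i=imaging.camera_info("wrist");K=i["mtx"];M=i["mount"]
    p=(np.atleast_2d(np.array(uv,float))-K[:2,2])/K[0,0];th=np.hypot(*p.T)
    s=np.where(th>1e-9,np.sin(th)/np.maximum(th,1e-9),1)
    d=np.c_[p*s[:,None],np.cos(th)]
    return pos+R@M[:3,3], d@M[:3,:3].T@R.T
def plane(cd,z):
    c,d=cd; return c+d*((z-c[2])/d[:,2])[:,None]
def wshot(name):
    o=monitor.observe();im=imaging.camera("wrist");cv2.imwrite(f"pics/{name}.png",im[:,:,::-1])
    np.savez(f"pics/{name}.npz",p=o["tool_pos"],R=o["eef_rot"]);return im
def wproj(X,pos,R):
    i=imaging.camera_info("wrist");K=i["mtx"];M=i["mount"]
    v=((np.atleast_2d(X)-pos)@R-M[:3,3])@M[:3,:3]
    th=np.arctan2(np.hypot(v[:,0],v[:,1]),v[:,2]);r=np.hypot(v[:,0],v[:,1])
    return v[:,:2]*(th/np.maximum(r,1e-9))[:,None]*K[0,0]+K[:2,2]
E
python3 - <<'E'
from h import *
im=cv2.imread("pics/top0.png")
cv2.imwrite("pics/crop.png",cv2.resize(im[140:300,220:440],None,fx=3.6,fy=3.6,interpolation=cv2.INTER_CUBIC))
print(plane(ray_top([[290,262],[408,272],[167,270],[251,244],[330,242]]),0.0).round(3))
print(plane(ray_top([[296,193],[236,156],[354,156],[354,228],[234,228],[294,228]]),0.062).round(3))
E
```

```text
[[ 0.439 -0.018  0.   ]
 [ 0.422 -0.31   0.   ]
 [ 0.411  0.285  0.   ]
 [ 0.481  0.08   0.   ]
 [ 0.491 -0.116  0.   ]]
[[ 0.603 -0.027  0.062]
 [ 0.689  0.119  0.062]
 [ 0.696 -0.164  0.062]
 [ 0.523 -0.167  0.062]
 [ 0.516  0.118  0.062]
 [ 0.519 -0.024  0.062]]
```

View pics/crop.png

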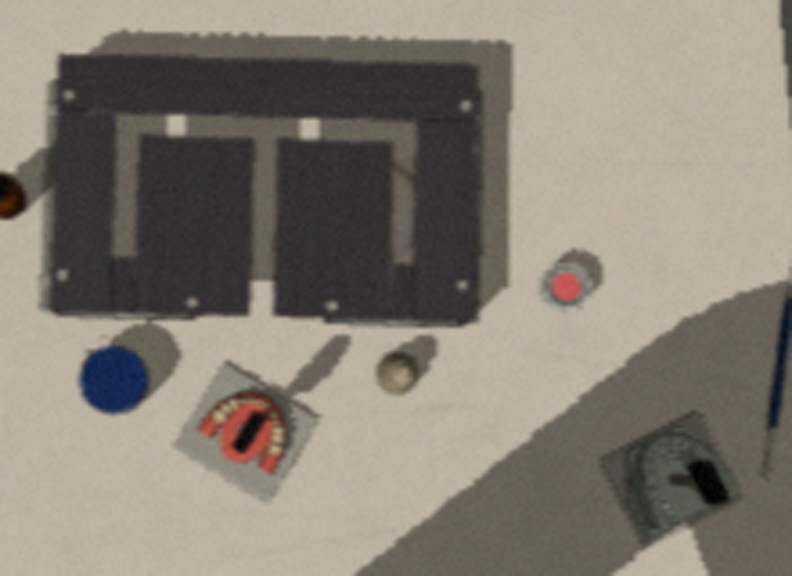

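The crop confirms the layout. The denture blade (crop 250,435) has yaw about -35° and the cast blade (708,482) about +25°. The roof slot is clearly visible. Now I move over the mouth for a closer wrist look.

```bash
python3 jog.py '[[0.06,0.04,-0.04,-0.006,2],[0.06,0.424,-0.419,-0.065,20],[0.06,0.424,-0.419,-0.065,20],[0.06,0.424,-0.419,-0.065,20],[0.06,0.424,-0.419,-0.065,20],[0.06,0.424,-0.419,-0.065,20],[0.06,0.424,-0.419,-0.065,20],[0.06,0.424,-0.419,-0.065,20],[0.06,0.424,-0.419,-0.065,20],[0.06,0.424,-0.419,-0.065,20]]'
```

```text
time_s: 0.93
tool_pos: [0.4099, -0.2158, 0.2596]
eef_rot: [[0.999, 0.045, -0.0], [0.045, -0.999, 0.0], [-0.0, -0.0, -1.0]]
wrist_force: [-0.0, 0.4, -0.4]
opening: 0.0598
grasp_force: 0.0
```

```bash
python3 jog.py '[[0.06,0.075,-0.17,-0.02,0],[0.06,0.075,-0.17,-0.02,0],[0.06,0.075,-0.17,-0.02,0],[0.06,0.075,-0.17,-0.02,0],[0.06,0.075,-0.17,-0.02,0],[0.06,0.075,-0.17,-0.02,0],[0.06,0.075,-0.17,-0.02,0],[0.06,0.075,-0.17,-0.02,0]]'; python3 -c "
from h import *
wshot('w1')"
```

```text
time_s: 1.6
tool_pos: [0.4766, -0.0452, 0.2792]
eef_rot: [[0.999, 0.046, -0.001], [0.046, -0.999, -0.0], [-0.001, 0.0, -1.0]]
wrist_force: [-0.2, 0.8, 0.2]
opening: 0.0601
grasp_force: 0.0
```

View pics/w1.png

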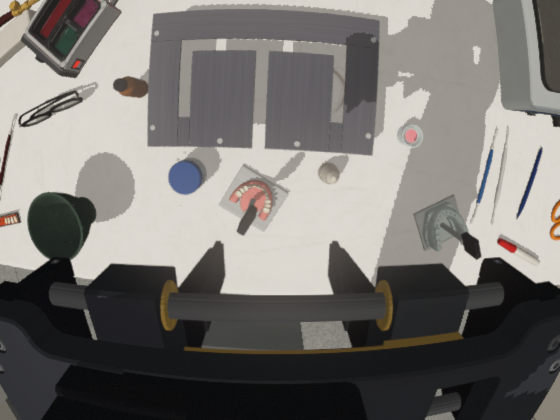

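The wrist view shows the roof with its corners near (153,12), (379,15), (373,153) and (148,145), and the middle slot at about u=261. The denture blade is at (250,215) and the cast blade at (462,240). Next I segment these.

```bash
cat > hood.py <<'E'
from h import *
import sys
def fit(P,ax):  # line: coord ax as func of other; robust
    o=1-ax;m=np.ones(len(P),bool)
    for _ in range(6):
        k=np.polyfit(P[m,o],P[m,ax],1);r=P[:,ax]-np.polyval(k,P[:,o]);m=abs(r)<max(.0012,1.5*np.median(abs(r)))
    return k,m.sum()
def hoodfit(mask,raycast,c,yaw):
    cs,_=cv2.findContours(mask,cv2.RETR_CCOMP,cv2.CHAIN_APPROX_NONE)
    px=np.vstack([q.reshape(-1,2) for q in cs if len(q)>60]).astype(float)
    P=plane(raycast(px),.062)[:,:2]
    for it in range(4):
        R=np.array([[np.cos(yaw),-np.sin(yaw)],[np.sin(yaw),np.cos(yaw)]]);L=(P-c)@R
        t=.006 if it<2 else .004
        out={}
        def ed(nm,ax,v,lo,hi):
            s=(abs(L[:,ax]-v)<t)&(L[:,1-ax]>lo)&(L[:,1-ax]<hi)
            if s.sum()>15:
                k,n=fit(L[s],ax);out[nm]=(k[0],np.polyval(k,(lo+hi)/2)-v,n)
        ed('m+',1,.0075,-.07,.025);ed('m-',1,-.0075,-.07,.025)
        ed('l+',1,.0995,-.035,.03);ed('l-',1,.0845,-.035,.025)
        ed('r+',1,-.0845,-.035,.025);ed('r-',1,-.0995,-.035,.03)
        ed('cb',0,.0495,-.09,.09);ed('cfl',0,.0345,.02,.075);ed('cfr',0,.0345,-.075,-.02)
        ed('frl',0,-.084,.015,.13);ed('frr',0,-.084,-.13,-.015)
        dy=np.mean([out[k][1] for k in out if k[0] in'lrm' and len(k)==2])
        dx=np.mean([out[k][1] for k in out if k[0]=='c' or k[:2]=='fr'])
        ys=np.average([out[k][0]*(-1 if len(k)==2 and k[0] in'lrm' else 1) for k in out],weights=[out[k][2] for k in out])
        c=c+R@[dx,dy]; yaw=yaw-ys
    return c,yaw,out
E
python3 - <<'E'
from hood import *
d=np.load("pics/w1.npz");im=cv2.imread("pics/w1.png");g=cv2.cvtColor(im,cv2.COLOR_BGR2GRAY)
print(g[100,[160,185,215,262,300,340]],g[40,[170,215,262,330,360]],g[90,[183,340]])
m=((cv2.GaussianBlur(g,(3,3),0)<107)*255).astype(np.uint8);M=np.zeros_like(m);M[5:162,138:392]=m[5:162,138:392]
c,y,o=hoodfit(M,lambda u:ray_wrist(u,d['p'],d['R']),np.array([.603,-.023]),.025)
print(c,np.degrees(y));[print(k,np.round([np.degrees(v[0]),v[1]*1e3,v[2]],2)) for k,v in o.items()]
# top
t=cv2.resize(cv2.imread("pics/top0.png"),None,fx=4,fy=4,interpolation=cv2.INTER_CUBIC);g2=cv2.cvtColor(t,cv2.COLOR_BGR2GRAY)
print(g2[180*4,[245*4,255*4,275*4,293*4]])
M2=((g2<75)*255).astype(np.uint8);Z=np.zeros_like(M2);Z[150*4:232*4,230*4:358*4]=M2[150*4:232*4,230*4:358*4]
c2,y2,o=hoodfit(Z,lambda u:ray_top((u+.5)/4-.5),c.copy(),y)
print('top',c2,np.degrees(y2));[print(k,np.round([np.degrees(v[0]),v[1]*1e3,v[2]],2)) for k,v in o.items()]
# blades
def tri(a,b):
    (p,u),(q,v)=a,b;u=u[0]/np.linalg.norm(u);v=v[0]/np.linalg.norm(v)
    s=np.linalg.lstsq(np.c_[u,-v],q-p,rcond=None)[0];return (p+s[0]*u+q+s[1]*v)/2,np.linalg.norm(p+s[0]*u-q-s[1]*v)
top=cv2.imread("pics/top0.png").max(2)
def blob(img,x0,y0,x1,y1,th):
    s=((img[y0:y1,x0:x1]<th)).astype(np.uint8);n,l,st,ce=cv2.connectedComponentsWithStats(s);i=1+st[1:,4].argmax()
    pts=np.argwhere(l==i)[:,::-1]+[x0,y0];return pts.mean(0),cv2.minAreaRect(pts.astype(np.float32)),st[i,4]
w=im.max(2)
for nm,tb,wb in(("dent",(280,250,300,270),(225,190,275,238)),("cast",(405,262,428,286),(448,222,490,262))):
    a=blob(top,*tb,45);b=blob(w,*wb,55);print(nm,a,b)
    print(tri(ray_top(a[0]),ray_wrist(b[0],d['p'],d['R'])))
E
```

```text
[106 149  98 148  99 145] [ 95 152 148 100  71] [149 147]
[ 0.60453946 -0.0218252 ] 0.0021432566906203613
m+ [-0.71  1.67 79.  ]
m- [ 0.31 -1.96 79.  ]
l+ [ 0.26  0.72 52.  ]
l- [-0.23 -1.9  48.  ]
r+ [-0.45  1.57 48.  ]
r- [-0.34 -0.1  53.  ]
cb [-5.0e-02  8.3e-01  1.5e+02]
cfl [-1.14 -2.94 46.  ]
cfr [-0.57 -2.9  43.  ]
frl [ 0.15  2.15 66.  ]
frr [ 0.09  2.86 55.  ]
[ 51 102  48  96]
top [ 0.60436798 -0.02018517] -0.03284268952861861
m+ [  0.53   0.19 141.  ]
m- [-2.00e-02 -3.70e-01  1.36e+02]
l+ [-5.00e-01 -1.00e-02  1.08e+02]
l- [ -0.28  -0.19 100.  ]
r+ [-4.0e-01 -4.0e-02  9.2e+01]
r- [-0.93  0.43 90.  ]
cb [-9.00e-02 -4.00e-02  2.74e+02]
cfl [-0.29 -0.66 92.  ]
cfr [-1.36 -0.78 87.  ]
frl [ -0.65   0.74 182.  ]
frr [  0.94   0.74 167.  ]Traceback (most recent call last):
  File "<stdin>", line 23, in <module>
  File "<stdin>", line 19, in blob
ValueError: attempt to get argmax of an empty sequence
```

```bash
cat > bl.py <<'E'
from hood import *
def tri(a,b):
    (p,u),(q,v)=a,b;u=u[0]/np.linalg.norm(u);v=v[0]/np.linalg.norm(v)
    s=np.linalg.lstsq(np.c_[u,-v],q-p,rcond=None)[0];return (p+s[0]*u+q+s[1]*v)/2,np.linalg.norm(p+s[0]*u-q-s[1]*v)
def blob(img,x0,y0,x1,y1,th):
    s=((img[y0:y1,x0:x1]<th)).astype(np.uint8);n,l,st,ce=cv2.connectedComponentsWithStats(s);i=1+st[1:,4].argmax()
    pts=np.argwhere(l==i)[:,::-1]+[x0,y0];return pts.mean(0),cv2.minAreaRect(pts.astype(np.float32)),st[i,4]
E
python3 - <<'E'
from bl import *
d=np.load("pics/w1.npz");im=cv2.imread("pics/w1.png")
B=cv2.resize(im,None,fx=4,fy=4,interpolation=cv2.INTER_CUBIC);g=cv2.cvtColor(B,cv2.COLOR_BGR2GRAY)
for th in(118,126):
    M=np.zeros_like(g);s=np.s_[20:648,552:1568];M[s]=(g[s]<th)*255
    M=cv2.morphologyEx(M,cv2.MORPH_CLOSE,np.ones((5,5)))
    c,y,o=hoodfit(M,lambda u:ray_wrist((u+.5)/4-.5,d['p'],d['R']),np.array([.604,-.0215]),.0)
    print(c,np.degrees(y),{k:np.round([np.degrees(v[0]),v[1]*1e3],1).tolist() for k,v in o.items()})
top=cv2.imread("pics/top0.png").max(2);w=im.max(2)
print(top[252:270:2,282:298:2]);
for nm,tb,wb in(("dent",(280,250,300,270),(225,190,275,238)),("cast",(405,262,428,286),(448,222,490,262))):
    for ta in(60,80): 
        a=blob(top,*tb,ta if nm=="dent" else ta-25);b=blob(w,*wb,60);print(nm,a,b)
        print(tri(ray_top(a[0]),ray_wrist(b[0],d['p'],d['R'])))
E
```

```text
[ 0.60401152 -0.02190029] -0.05862305088809606 {'m+': [-0.6, 0.3], 'm-': [0.4, -0.4], 'l+': [0.1, -0.5], 'l-': [-0.0, -0.4], 'r+': [-0.2, 0.3], 'r-': [-0.3, 0.7], 'cb': [-0.1, -0.2], 'cfl': [-0.1, -0.9], 'cfr': [-0.7, -0.9], 'frl': [0.2, 1.0], 'frr': [0.0, 1.1]}
[ 0.60397007 -0.02188354] -0.0413963260012163 {'m+': [-0.6, -0.0], 'm-': [0.5, -0.1], 'l+': [0.1, -0.7], 'l-': [-0.1, -0.0], 'r+': [-0.3, -0.0], 'r-': [-0.4, 0.9], 'cb': [-0.1, -0.4], 'cfl': [-0.1, -0.5], 'cfr': [-0.8, -0.6], 'frl': [0.2, 0.7], 'frr': [0.1, 0.8]}
[[136 163 136 166 175 145 106  79]
 [148 138 173 176  97  98  80  84]
 [157 172 174 127  17  27  92 106]
 [163 177 140  34  20  92 172 133]
 [177 179  84  13  35 159 169 162]
 [178 148  18  18 104 181 157 160]
 [169 141  22  74 176 172 130 176]
 [168 184 174 179 172 121 152 161]
 [140 149 159 137 143 128 176 153]]Traceback (most recent call last):
  File "<stdin>", line 13, in <module>
  File "bl.py", line 6, in blob
    s=((img[y0:y1,x0:x1]<th)).astype(np.uint8);n,l,st,ce=cv2.connectedComponentsWithStats(s);i=1+st[1:,4].argmax()
                                                                                                 ~~~~~~~~~~~~~~~^^
ValueError: attempt to get argmax of an empty sequence
```

Run:
```python
from bl import *
d=np.load("pics/w1.npz");im=cv2.imread("pics/w1.png")
top=cv2.imread("pics/top0.png").max(2);w=im.max(2)
print(w[196:238:5,234:270:4])
for nm,tb,wb in(("dent",(280,250,300,270),(225,190,275,238)),("cast",(405,262,428,286),(440,222,490,262))):
    for ta,tw in((60,75),(80,90)): 
        a=blob(top,*tb,ta if nm=="dent" else ta-25);b=blob(w,*wb,tw);print(nm,a,b)
        print(tri(ray_top(a[0]),ray_wrist(b[0],d['p'],d['R'])))
```

```text
[[208 200 204 210 208 164 154 203 163]
 [207 179 216 215 126 115 209 210 211]
 [186 184 216 215  84 121 211 200 199]
 [186 183 189 117  83  83 180 188 215]
 [219 193 169  86  88  91 171 210 186]
 [220 217  85  89  88 179 184 185 185]
 [219 130  89  88 201 199 188 182 180]
 [219  92  89 153 219 219 220 204 220]
 [219 218 216 218 218 218 217 218 217]]Traceback (most recent call last):
  File "<stdin>", line 7, in <module>
  File "bl.py", line 6, in blob
    s=((img[y0:y1,x0:x1]<th)).astype(np.uint8);n,l,st,ce=cv2.connectedComponentsWithStats(s);i=1+st[1:,4].argmax()
                                                                                                 ~~~~~~~~~~~~~~~^^
ValueError: attempt to get argmax of an empty sequence
```

Run:
```python
from bl import *
d=np.load("pics/w1.npz");im=cv2.imread("pics/w1.png")
top=cv2.imread("pics/top0.png").max(2);w=im.max(2)
print(w[224:262:5,444:488:5])
for nm,tb,wb,th in(("dent",(280,250,300,270),(225,190,275,238),((60,98),(80,110))),("cast",(405,262,428,286),(440,222,490,262),((35,60),(45,70)))):
    for ta,tw in th:
      try:
        a=blob(top,*tb,ta);b=blob(w,*wb,tw);print(nm,a,b)
        print(tri(ray_top(a[0]),ray_wrist(b[0],d['p'],d['R'])))
      except Exception as e:print(nm,e)
```

```text
[[ 94 133 118 116 137 219 219 219 219]
 [111  87 134  98 134 216 220 219 217]
 [144 140  85  87  39 101 219 218 217]
 [140 148 155  90  38  38  37 217 219]
 [155 155 155 213  40  37  40 171 219]
 [155 155 155 219 135  36  37  80 218]
 [156 155 159 218 218 156  34  44 218]
 [156 155 219 220 220 219 211 215  66]]
dent (array([288.87179487, 259.28205128]), ((288.7691955566406, 259.34613037109375), (3.3282015323638916, 10.816654205322266), 33.6900634765625), np.int32(39)) (array([246.93625498, 219.17928287]), ((247.08547973632812, 219.42486572265625), (9.501567840576172, 29.872350692749023), 30.25643539428711), np.int32(251))
(array([ 0.44462493, -0.01402864,  0.10607833]), np.float64(0.0012277846511328707))
dent (array([288.70212766, 259.53191489]), ((288.6323547363281, 259.2793884277344), (4.115965843200684, 11.833402633666992), 30.963756561279297), np.int32(47)) (array([247.1358885 , 218.42508711]), ((248.1081085205078, 217.35133361816406), (10.189555168151855, 35.24754333496094), 27.89727020263672), np.int32(287))
(array([ 0.44405537, -0.01379916,  0.10136715]), np.float64(0.0013670678614761287))
cast (array([416.18072289, 273.42168675]), ((416.2000732421875, 273.4000549316406), (13.416407585144043, 6.260990142822266), 63.43495178222656), np.int32(83)) (array([470.67944251, 244.82229965]), ((470.7353515625, 244.9412078857422), (26.92145538330078, 14.067066192626953), 75.96376037597656), np.int32(287))
(array([ 0.42052373, -0.30334979,  0.1045209 ]), np.float64(0.00018308280837118715))
cast (array([415.45918367, 273.40816327]), ((415.6922912597656, 272.9615173339844), (15.531603813171387, 9.707252502441406), 33.690067291259766), np.int32(98)) (array([470.57912458, 244.66666667]), ((471.1500549316406, 244.95001220703125), (28.460494995117188, 14.23024845123291), 71.56504821777344), np.int32(297))
(array([ 0.42093381, -0.30164581,  0.10600182]), np.float64(0.0011944506964933549))
```

Hood centre is (0.6035,-0.0218) at yaw about 0. The denture blade is at (0.4445,-0.014) with yaw about -31°, and the cast blade at (0.4205,-0.303) with yaw about +31°. Both triangulate to about 0.104 m height, as they should. Now I grasp the denture carrier.

```bash
python3 jog.py '[[0.05,-0.031,-0.0325,0.04,33],[0.05,-0.031,-0.0325,0.08,33],[0.05,-0.031,-0.0325,0.11,33],[0.05,-0.031,-0.0325,0.12,33],[0.05,-0.031,-0.0325,0.15,33.6],[0.05,-0.031,-0.0325,0.18,33.6],[0.05,-0.031,-0.0325,0.194,33.6],[0.05,-0.031,-0.0325,0.194,33.6],[0.05,-0.031,-0.0325,0.194,33.6]]'; python3 jog.py '[[0,0,0,0,0],[0,0,0,0,0],[0,0,0,0,0],[0,0,0,0,0],[0,0,0,0,0],[0,0,0,0,0],[0,0,0,0,0],[0,0,0,0,0]]' 35; python3 -c "
from h import *
wshot('w2')"
```

```text
time_s: 2.4
tool_pos: [0.4437, -0.0146, 0.0851]
eef_rot: [[0.856, -0.517, -0.002], [-0.517, -0.856, 0.0], [-0.002, 0.001, -1.0]]
wrist_force: [0.6, -0.4, 1.5]
opening: 0.0501
grasp_force: 0.0
time_s: 3.07
tool_pos: [0.4446, -0.0137, 0.0859]
eef_rot: [[0.857, -0.515, -0.0], [-0.515, -0.857, -0.0], [0.0, 0.0, -1.0]]
wrist_force: [-1.1, -0.9, 0.2]
opening: 0.0099
grasp_force: 35.0
```

View pics/w2.png

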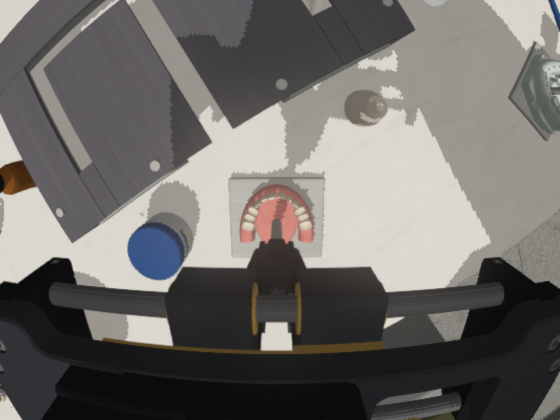

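The blade is held (opening 9.9 mm). The plate's edges run from (230,178) to (325,178) at the front, with sides to row 257. From these I compute the stem's offset along the tool's x.

Run:
```python
from h import *
d=np.load("pics/w2.npz");g=cv2.cvtColor(cv2.imread("pics/w2.png"),cv2.COLOR_BGR2GRAY)
print(g[170:190,300],g[250:264,238],g[195,220:240],g[195,316:334])
P=plane(ray_wrist([[232,178],[278,178],[322,178],[238,257],[318,257],[229.5,195],[325.5,195]],d['p'],d['R']),.006)
print(((P-d['p'])@d['R']*1e3).round(1))
```

```text
[215 215 211 194 165 156 152 124 132 159 176 180 180 182 182 180 177 161
 155 133] [183 182 185 187 189 188 187 194 208 214 214 214 215 215] [215 215 215 215 215 215 215 215 212 177 182 186 186 186 186 186 186 186
 186 185] [186 186 186 185 185 185 183 178 205 214 214 214 214 215 215 215 215 215]
[[ 32.7 -34.1  79.9]
 [ 32.5   2.1  79.9]
 [ 32.7  36.8  79.9]
 [-34.8 -31.6  79.9]
 [-34.8  36.1  79.9]
 [ 18.9 -36.5  79.9]
 [ 18.9  40.   79.9]]
```

Wrist-camera bias across the tool is +1.7 mm, since the gripped plate must be centred. That puts hood y at -0.0202, which agrees with the top camera. Now I lift, square up, and line up with the mouth.

```bash
python3 jog.py '[[0,0,0,-0.003,0],[0,0,0,-0.005,0],[0,0,0.002,-0.005,-7],[0,0,0.004,-0.005,-14],[0,0,0.006,-0.005,-21],[0,0,0.008,-0.005,-28],[0,0,0.008,-0.005,-31],[0,0,0.008,-0.005,-31],[0,0,0.008,-0.005,-31]]'
```

```text
time_s: 3.87
tool_pos: [0.4402, -0.0203, 0.0905]
eef_rot: [[1.0, -0.001, -0.001], [-0.001, -1.0, 0.0], [-0.001, -0.0, -1.0]]
wrist_force: [0.7, 0.4, -2.3]
opening: 0.01
grasp_force: 35.0
```

```bash
python3 jog.py '[[0,0.03,0,0,0],[0,0.06,0,0,0],[0,0.085,0,0,0],[0,0.105,0,0,0],[0,0.125,0,0,0],[0,0.125,0,0,0],[0,0.125,0,0,0]]'; python3 -c "
from h import *
wshot('w3')
im=imaging.camera('top');cv2.imwrite('pics/t3.png',cv2.resize(im[140:300,220:440],None,fx=3.6,fy=3.6,interpolation=cv2.INTER_CUBIC)[:,:,::-1])"
```

```text
time_s: 4.45
tool_pos: [0.5659, -0.0203, 0.0904]
eef_rot: [[1.0, -0.0, -0.001], [-0.0, -1.0, 0.0], [-0.001, -0.0, -1.0]]
wrist_force: [0.1, 0.2, -3.0]
opening: 0.0098
grasp_force: 35.0
```

View pics/w3.png

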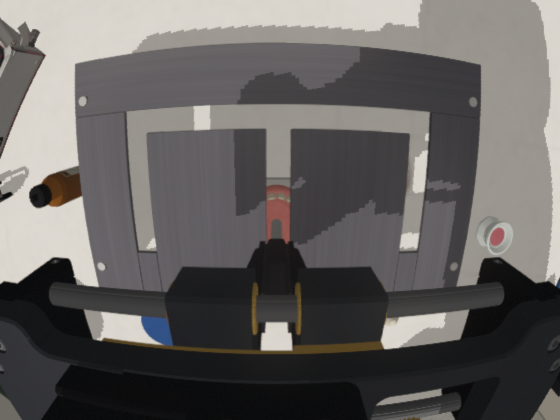

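The stem (u≈277) is centred in the middle slot (266–290), with no contact force. The cross slot spans rows 108–130. I measure its x from here.

Run:
```python
from h import *
d=np.load("pics/w3.npz");g=cv2.cvtColor(cv2.imread("pics/w3.png"),cv2.COLOR_BGR2GRAY)
print(g[102:136,235].tolist(),g[180,260:296].tolist(),g[190,124:156].tolist(),g[190,402:436].tolist())
P=plane(ray_wrist([[235,107.5],[235,129.5],[266,180],[290,180],[150,190],[128,190],[408,190],[428,190],[145,250],[410,250]],d['p'],d['R']),.062)
print(((P-d['p'])@d['R']*1e3).round(1), d['p'])
```

```text
[97, 93, 116, 145, 148, 149, 149, 148, 148, 148, 148, 148, 148, 149, 148, 149, 148, 149, 149, 149, 148, 149, 148, 148, 148, 146, 129, 86, 70, 68, 69, 68, 68, 68] [64, 64, 63, 64, 65, 71, 93, 114, 117, 117, 117, 117, 117, 117, 117, 117, 117, 117, 117, 117, 117, 117, 117, 117, 117, 117, 117, 117, 116, 107, 85, 65, 65, 64, 64, 65] [100, 101, 100, 99, 96, 72, 60, 102, 142, 148, 149, 149, 149, 149, 149, 149, 149, 148, 148, 149, 149, 149, 149, 149, 148, 140, 113, 100, 98, 98, 97, 97] [65, 64, 64, 71, 103, 125, 137, 144, 147, 151, 169, 206, 210, 211, 210, 210, 211, 211, 211, 211, 211, 206, 148, 70, 56, 65, 68, 67, 67, 67, 70, 87, 90, 80]
[[ 85.3 -24.7  28.3]
 [ 71.7 -24.8  28.3]
 [ 40.1  -6.   28.4]
 [ 40.1   8.9  28.4]
 [ 34.4 -82.9  28.4]
 [ 34.7 -99.5  28.4]
 [ 34.5  87.8  28.4]
 [ 34.8 103.   28.4]
 [ -8.5 -92.   28.4]
 [ -8.6  94.8  28.4]] [ 0.56588245 -0.02033053  0.09041268]
```

```bash
python3 jog.py '[[0,0.03,0,0,0],[0,0.055,0,0,0],[0,0.072,0,0,0],[0,0.08,0,0,0],[0,0.08,0,0,0],[0,0.08,0,0,0]]'
```

```text
time_s: 5.05
tool_pos: [0.6443, -0.0203, 0.0904]
eef_rot: [[1.0, 0.0, -0.002], [0.0, -1.0, 0.0], [-0.002, -0.0, -1.0]]
wrist_force: [-0.2, -0.2, -2.6]
opening: 0.0098
grasp_force: 35.0
```

```bash
python3 jog.py '[[0,0.0022,0,0,0],[0,0.0022,0,0,0],[0,0.0022,0.02,0,0],[0,0.0022,0.04,0,0],[0,0.0022,0.06,0,0],[0,0.0022,0.078,0,0],[0,0.0022,0.088,0,0],[0,0.0022,0.0915,0,0],[0,0.0022,0.0915,0,0],[0,0.0022,0.0915,0,0]]'
```

```text
time_s: 5.88
tool_pos: [0.6475, -0.1113, 0.0908]
eef_rot: [[1.0, 0.0, -0.0], [0.0, -1.0, 0.001], [-0.0, -0.001, -1.0]]
wrist_force: [-0.3, -0.5, -2.0]
opening: 0.0097
grasp_force: 35.0
```

```bash
python3 jog.py '[[0,0,0.0007,0,0],[0,-0.015,0.0007,0,0],[0,-0.035,0.0007,0,0],[0,-0.055,0.0007,0,0],[0,-0.07,0.0007,0,0],[0,-0.078,0.0007,0,0],[0,-0.078,0.0007,0,0],[0,-0.078,0.0007,0,0]]'; python3 -c "
from h import *
wshot('w4')"
```

```text
time_s: 6.55
tool_pos: [0.5702, -0.1122, 0.0912]
eef_rot: [[1.0, 0.001, 0.001], [0.001, -1.0, -0.0], [0.001, 0.0, -1.0]]
wrist_force: [-0.5, 0.0, -3.2]
opening: 0.0096
grasp_force: 35.0
```

View pics/w4.png

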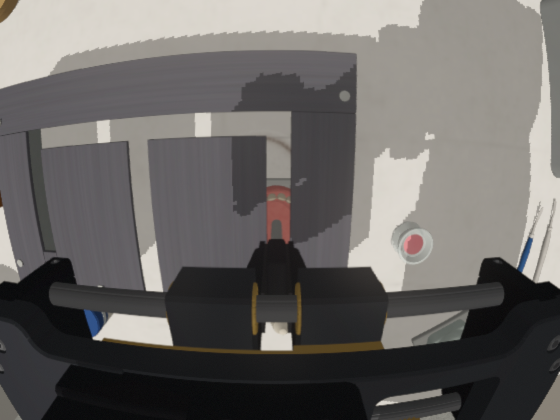

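The stem is centred in the right leg's slot (266–290). Now the last bit forward, then lower.

```bash
python3 jog.py '[[0,-0.003,0,0,0],[0,-0.0057,0,0,0],[0,-0.0057,0,0,0],[0,-0.0057,0,0,0],[0,-0.0057,0,0.002,0],[0,-0.0057,0,0.004,0],[0,-0.0057,0,0.005,0],[0,-0.0057,0,0.005,0],[0,-0.0057,0,0.005,0]]'
```

```text
time_s: 7.35
tool_pos: [0.5641, -0.1127, 0.0862]
eef_rot: [[1.0, 0.0, 0.0], [0.0, -1.0, -0.0], [0.0, 0.0, -1.0]]
wrist_force: [-1.4, 0.8, 1.2]
opening: 0.0099
grasp_force: 35.0
```

```bash
python3 jog.py '[[0.04,0,0,0,0],[0.05,0,0,0,0],[0.05,0,0,0,0],[0.05,0,0,0,0],[0.05,0,0,-0.02,0],[0.05,0,0,-0.05,0],[0.05,0,0,-0.09,0],[0.05,0,0,-0.1,0],[0.05,0,0,-0.1,0]]' 35; python3 jog.py '[[0.05,-0.03,0.04,0,-5],[0.05,-0.144,0.19,0,-31],[0.05,-0.144,0.19,0,-31],[0.05,-0.144,0.19,0,-31],[0.05,-0.144,0.19,0,-31],[0.05,-0.144,0.19,0,-31],[0.05,-0.144,0.19,0,-31],[0.05,-0.144,0.19,0,-31],[0.05,-0.144,0.19,0,-31]]'; python3 -c "
from h import *
wshot('w5');a=imaging.camera('scene')[150:330,170:430];b=imaging.camera('top')[140:300,220:440]
cv2.imwrite('pics/c5.png',np.hstack([cv2.resize(a,(433,300)),cv2.resize(b,(367,267)) if 0 else cv2.resize(b,(367,300))])[:,:,::-1])
cv2.imwrite('pics/t5.png',imaging.camera('top')[:,:,::-1])"
```

```text
time_s: 8.1
tool_pos: [0.5669, -0.1134, 0.1911]
eef_rot: [[1.0, 0.0, 0.009], [0.0, -1.0, -0.003], [0.009, 0.003, -1.0]]
wrist_force: [0.6, -0.1, 0.4]
opening: 0.0495
grasp_force: 0.0
time_s: 8.85
tool_pos: [0.4195, -0.3021, 0.1842]
eef_rot: [[0.858, 0.514, -0.001], [0.514, -0.858, 0.002], [-0.0, -0.002, -1.0]]
wrist_force: [-0.0, -0.1, -0.3]
opening: 0.0498
grasp_force: 0.0
```

View pics/w5.png

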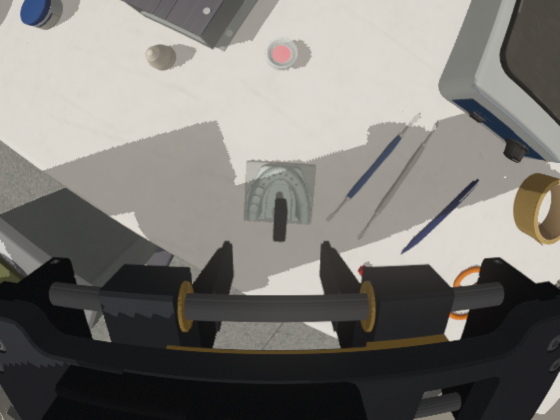

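The cast carrier is squared with the tool: plate corners (245,161), (315,163) and (244,222), with the blade at u≈280. I check the offset numerically.

Run:
```python
from h import *
d=np.load("pics/w5.npz");g=cv2.cvtColor(cv2.imread("pics/w5.png"),cv2.COLOR_BGR2GRAY)
print(g[156:170,252].tolist(),g[214:228,252].tolist(),g[180,238:252].tolist(),g[180,306:322].tolist())
P=plane(ray_wrist([[280,162],[252,222],[245,180],[315,180]],d['p'],d['R']),.006)
print(((P-d['p'])@d['R']*1e3).round(1), d['p'])
```

```text
[215, 215, 212, 188, 144, 147, 170, 177, 179, 181, 181, 180, 179, 179] [137, 139, 139, 139, 139, 139, 138, 144, 150, 151, 151, 151, 151, 150] [213, 213, 213, 213, 213, 212, 208, 190, 177, 177, 176, 174, 172, 163] [128, 129, 128, 128, 128, 128, 128, 127, 128, 143, 151, 152, 152, 153, 153, 153]
[[ 32.4   4.2 178.2]
 [-35.5 -27.2 178.3]
 [ 12.7 -34.  178.3]
 [ 12.8  42.6 178.1]] [ 0.41954357 -0.30213537  0.18418724]
```

View pics/c5.png

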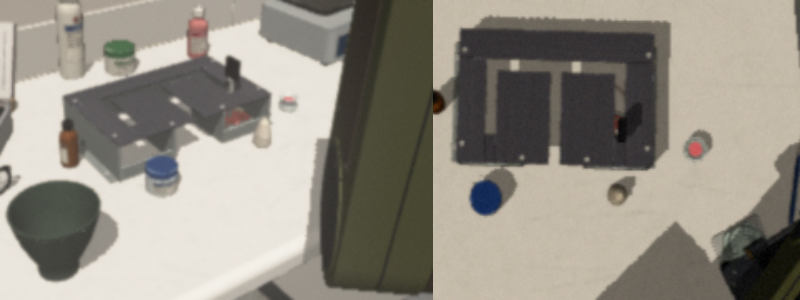

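The denture carrier stands upright at the front of the right bay. Next I grasp the cast carrier, shifting 2.5 mm along tool y.

```bash
python3 jog.py '[[0.05,0,0.0025,0.03,0],[0.05,0,0.0025,0.065,0],[0.05,0,0.0025,0.09,0],[0.05,0,0.0025,0.099,0],[0.05,0,0.0025,0.099,0],[0.05,0,0.0025,0.099,0]]';python3 jog.py '[[0,0,0,0,0],[0,0,0,0,0],[0,0,0,0,0],[0,0,0,0,0],[0,0,0,0,0],[0,0,0,0,0],[0,0,0,0,0],[0,0,0,0,0]]' 35
```

```text
time_s: 9.55
tool_pos: [0.422, -0.3046, 0.0874]
eef_rot: [[0.856, 0.516, 0.0], [0.516, -0.856, -0.0], [0.0, 0.0, -1.0]]
wrist_force: [0.2, -0.1, 0.5]
opening: 0.05
grasp_force: 0.0
time_s: 10.22
tool_pos: [0.4213, -0.3049, 0.0869]
eef_rot: [[0.857, 0.515, -0.0], [0.515, -0.857, -0.0], [-0.0, -0.0, -1.0]]
wrist_force: [-0.7, 0.4, 0.7]
opening: 0.0096
grasp_force: 35.0
```

```bash
python3 jog.py '[[0,0,0,-0.003,0],[0,0,0,-0.005,0],[0,0,0,-0.005,7],[0,0,0,-0.005,14],[0,0,0,-0.005,21],[0,0,0,-0.005,28],[0,0,0,-0.005,31],[0,0,0,-0.005,31],[0,0,0,-0.005,31]]'
python3 -c "
from h import *
wshot('w6')
d=np.load('pics/w6.npz');g=cv2.cvtColor(cv2.imread('pics/w6.png'),cv2.COLOR_BGR2GRAY)
print(g[165:190,240].tolist(),g[250:266,238].tolist(),g[195,220:240].tolist(),g[195,316:334].tolist())"
```

```text
time_s: 10.97
tool_pos: [0.421, -0.3045, 0.0913]
eef_rot: [[1.0, 0.002, -0.001], [0.002, -1.0, 0.001], [-0.001, -0.001, -1.0]]
wrist_force: [-0.1, 0.6, -3.3]
opening: 0.01
grasp_force: 35.0
[214, 214, 214, 214, 214, 211, 210, 203, 173, 156, 155, 154, 151, 118, 136, 165, 175, 177, 178, 180, 180, 180, 177, 149, 141] [134, 132, 130, 131, 132, 133, 133, 133, 133, 132, 132, 132, 133, 140, 147, 149] [152, 153, 153, 152, 152, 152, 152, 152, 150, 124, 122, 126, 126, 126, 126, 126, 126, 126, 126, 126] [125, 125, 125, 125, 125, 125, 125, 128, 144, 149, 150, 150, 150, 150, 150, 150, 150, 150]
```

```bash
python3 jog.py '[[0,0.002,-0.02,0,0],[0,0.005,-0.06,0,0],[0,0.008,-0.1,0,0],[0,0.009,-0.14,0,0],[0,0.009,-0.18,0,0],[0,0.009,-0.22,0,0],[0,0.009,-0.255,0,0],[0,0.009,-0.275,0,0],[0,0.009,-0.2843,0,0],[0,0.009,-0.2843,0,0]]';python3 jog.py '[[0,0,0,0,0],[0,0,0,0,0]]'
```

```text
time_s: 11.85
tool_pos: [0.43, -0.019, 0.0917]
eef_rot: [[1.0, 0.004, -0.0], [0.004, -1.0, 0.0], [-0.0, -0.0, -1.0]]
wrist_force: [0.8, 0.1, -3.3]
opening: 0.0095
grasp_force: 35.0
time_s: 12.02
tool_pos: [0.4304, -0.0215, 0.0918]
eef_rot: [[1.0, -0.0, 0.0], [-0.0, -1.0, -0.001], [0.0, 0.001, -1.0]]
wrist_force: [-0.0, -1.3, -3.5]
opening: 0.0098
grasp_force: 35.0
```

```bash
python3 jog.py '[[0,0,-0.0006,0,0],[0,0.03,-0.0006,0,0],[0,0.06,-0.0006,0,0],[0,0.075,-0.0006,0,0],[0,0.08,-0.0006,0,0],[0,0.08,-0.0006,0,0]]'
```

```text
time_s: 12.52
tool_pos: [0.5111, -0.0209, 0.0917]
eef_rot: [[1.0, -0.001, -0.001], [-0.001, -1.0, -0.0], [-0.001, 0.0, -1.0]]
wrist_force: [-0.2, 0.1, -3.9]
opening: 0.01
grasp_force: 35.0
```

```bash
python3 jog.py '[[0,0.005,-0.0006,0,0],[0,0.03,-0.0006,0,0],[0,0.06,-0.0006,0,0],[0,0.09,-0.0006,0,0],[0,0.115,-0.0006,0,0],[0,0.13,-0.0006,0,0],[0,0.1358,-0.0006,0,0],[0,0.1358,-0.0006,0,0],[0,0.1358,-0.0006,0,0]]'; python3 -c "
from h import *
wshot('w7')
g=cv2.cvtColor(cv2.imread('pics/w7.png'),cv2.COLOR_BGR2GRAY)
print(g[225,255:300].tolist())"
```

```text
time_s: 13.27
tool_pos: [0.6447, -0.0193, 0.0912]
eef_rot: [[1.0, 0.0, -0.002], [0.0, -1.0, 0.0], [-0.002, -0.0, -1.0]]
wrist_force: [0.0, 0.3, -4.0]
opening: 0.01
grasp_force: 35.0
[97, 97, 97, 97, 97, 97, 97, 97, 96, 97, 97, 97, 97, 97, 97, 97, 97, 96, 97, 96, 97, 96, 97, 97, 97, 96, 96, 96, 96, 95, 85, 67, 64, 64, 63, 64, 64, 64, 63, 64, 64, 64, 64, 63, 64]
```

```bash
python3 jog.py '[[0,0.0015,0,0,0],[0,0.0015,0,0,0],[0,0.0015,-0.02,0,0],[0,0.0015,-0.04,0,0],[0,0.0015,-0.06,0,0],[0,0.0015,-0.078,0,0],[0,0.0015,-0.088,0,0],[0,0.0015,-0.0915,0,0],[0,0.0015,-0.0915,0,0],[0,0.0015,-0.0915,0,0]]'
```

```text
time_s: 14.15
tool_pos: [0.6474, 0.0717, 0.0918]
eef_rot: [[1.0, 0.0, 0.0], [0.0, -1.0, -0.001], [0.0, 0.001, -1.0]]
wrist_force: [0.4, -0.6, -3.2]
opening: 0.0098
grasp_force: 35.0
```

```bash
python3 jog.py '[[0,0,0,0,0],[0,-0.015,0,0,0],[0,-0.035,0,0,0],[0,-0.055,0,0,0],[0,-0.07,0,0,0],[0,-0.078,0,0,0],[0,-0.0822,0,0,0],[0,-0.0822,0,0,0],[0,-0.0822,0,0,0],[0,-0.0822,0,0,0]]'
```

```text
time_s: 14.98
tool_pos: [0.5663, 0.072, 0.0922]
eef_rot: [[1.0, 0.0, 0.001], [0.0, -1.0, -0.0], [0.001, 0.0, -1.0]]
wrist_force: [0.7, -0.1, -3.1]
opening: 0.0102
grasp_force: 35.0
```

```bash
python3 jog.py '[[0,-0.001,0,0,0],[0,-0.001,0,0.002,0],[0,-0.001,0,0.004,0],[0,-0.001,0,0.0052,0],[0,-0.001,0,0.0052,0],[0,-0.001,0,0.0052,0]]'
```

```text
time_s: 15.48
tool_pos: [0.5646, 0.0723, 0.0872]
eef_rot: [[1.0, 0.0, 0.0], [0.0, -1.0, -0.0], [0.0, 0.0, -1.0]]
wrist_force: [-2.1, -0.7, 2.3]
opening: 0.0097
grasp_force: 35.0
```

On the floor. Next I release, rise, retreat to the right, and look.

```bash
python3 jog.py '[[0.04,0,0,0,0],[0.05,0,0,0,0],[0.05,0,0,0,0],[0.05,0,0,0,0],[0.05,0,0,-0.02,0],[0.05,0,0,-0.05,0],[0.05,0,0,-0.09,0],[0.05,0,0,-0.13,0],[0.05,0,0,-0.15,0]]'; python3 jog.py '[[0.05,-0.03,0.03,0,0],[0.05,-0.09,0.09,0,0],[0.05,-0.09,0.09,0,0],[0.05,-0.09,0.09,0,0],[0.05,-0.09,0.09,0,0],[0.05,-0.09,0.09,0,0]]'; python3 -c "
from bl import *
wshot('w8');a=imaging.camera('scene')[150:330,170:430];t=imaging.camera('top');b=t[140:300,220:440]
w=cv2.imread('pics/w8.png')
c=np.vstack([np.hstack([cv2.resize(a,(433,300)),cv2.resize(b,(367,300))])[:,:,::-1],np.hstack([cv2.resize(w[:280],(600,300)),np.zeros((300,200,3),np.uint8)])])
cv2.imwrite('pics/c8.png',c);cv2.imwrite('pics/t8.png',t[:,:,::-1])"
```

```text
time_s: 16.23
tool_pos: [0.5663, 0.0723, 0.2426]
eef_rot: [[1.0, 0.0, 0.008], [0.0, -1.0, 0.0], [0.008, -0.0, -1.0]]
wrist_force: [0.7, 0.6, 0.3]
opening: 0.0497
grasp_force: 0.0
time_s: 16.73
tool_pos: [0.4747, -0.0178, 0.2369]
eef_rot: [[1.0, -0.0, 0.001], [-0.0, -1.0, 0.0], [0.001, -0.0, -1.0]]
wrist_force: [0.8, 0.4, 0.5]
opening: 0.0497
grasp_force: 0.0
```

View pics/c8.png

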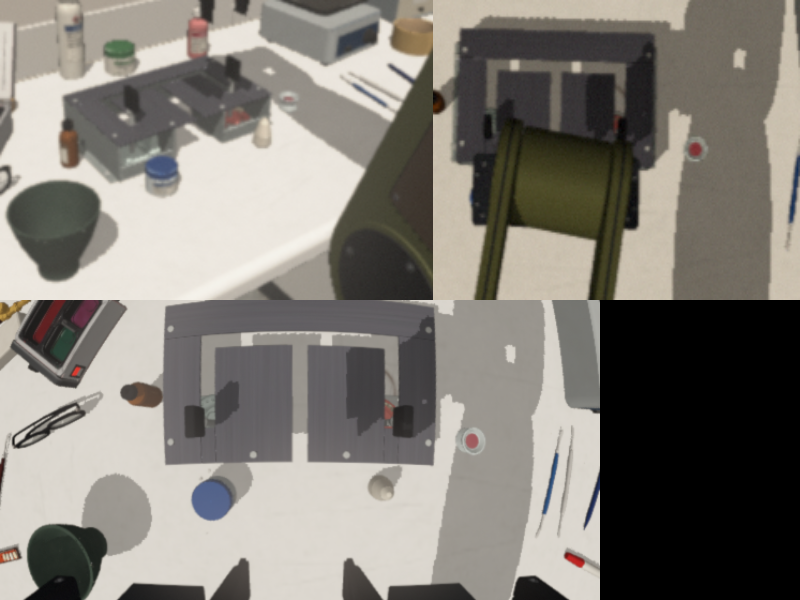

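Both carriers stand upright at the slot front ends, and the bystanders look unmoved. I do a quick numeric check before handing in.

Run:
```python
from bl import *
d=np.load("pics/w8.npz");im=cv2.imread("pics/w8.png");w=im.max(2);rc=lambda u:ray_wrist(u,d['p'],d['R'])
for bx in((168,92,195,132),(360,92,390,132)):
    print(w[bx[1]:bx[3]:5,bx[0]:bx[2]:4].tolist()); 
    b=blob(w,*bx,52);print(b[0],b[2],b[1],plane(rc(b[0]),.102),'target',(.564,-.0202+(.092 if bx[0]<200 else -.092)))
    pts=np.argwhere(w[bx[1]:bx[3],bx[0]:bx[2]]<52)[:,::-1]+bx[:2]
    print('far/near rows',pts[:,1].min(),pts[:,1].max(),plane(rc([[b[0][0],pts[:,1].min()],[b[0][0],pts[:,1].max()+1]]),.118)[:,0])
```

```text
[[110, 107, 105, 102, 105, 112, 136], [111, 107, 103, 97, 104, 128, 144], [111, 77, 61, 58, 51, 49, 114], [112, 80, 63, 60, 52, 50, 134], [111, 85, 64, 59, 52, 51, 119], [112, 91, 66, 62, 53, 52, 112], [111, 89, 66, 63, 55, 53, 99], [112, 104, 68, 66, 64, 68, 101]]
[186.45714286 106.14285714] 70 ((186.0, 107.5), (15.0, 6.0), 90.0) [[0.56811735 0.06696652 0.102     ]] target (0.564, 0.0718)
far/near rows 100 118 [0.57286406 0.5554574 ]
[[119, 124, 124, 86, 69, 68, 67, 69], [133, 128, 123, 74, 67, 67, 67, 69], [134, 122, 39, 36, 38, 42, 42, 69], [145, 136, 38, 38, 40, 42, 43, 71], [90, 102, 41, 41, 42, 45, 46, 71], [98, 120, 43, 43, 49, 53, 51, 73], [99, 99, 45, 46, 47, 49, 51, 74], [101, 100, 79, 64, 56, 53, 60, 100]]
[375.85995624 111.92341357] 457 ((376.0, 112.0), (28.0, 18.0), 90.0) [[ 0.5631364  -0.11353509  0.102     ]] target (0.564, -0.1122)
far/near rows 98 126 [0.57535904 0.54862914]
```

```bash
python3 -c "
from rig import bot, imaging, monitor, workorder
print(workorder.finish_job())"
```

```text
the job is handed in; nothing more can be done
None
```

The job is handed in: the denture carrier stands at the front of the right bay and the cast carrier at the front of the left bay, both upright, with no sign in the images that any bystander moved. The denture carrier's check photo puts it about 1 mm from its target. The cast carrier's position comes only from the arm's reading at release, because the photo check on that blade was unreliable.

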